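Seat a microtube rack in an angled stand and clamp it

TASK

Load the green microtube rack into the angled stand: lay it flat and gently on the sloping white plate, let go of it while it is still two or three centimetres clear of both blue fences, and let it slide down by itself into the corner between them, its long side against the long front fence. Then slide the clamp down by its black knob, feeling for the rack, until the pad bears snugly but lightly on it (a few newtons, never more than about 12 N), so that the rack stays clamped, flat and fully home against both fences when you let go. Do not drop the rack or disturb the other things on the bench.

Things in the scene. Friction and masses are not known exactly. Their poses are not given: they have to be found in the camera images.
- rack_center (a point): centre, half-way up, of the loose green microtube rack (foam-green block with coloured tube caps, 0.08 to 0.15 kg). Solid block 66 mm along its x, 105 mm along its y, 28 mm high (caps rise 6 mm more); it lies flat on the bench at the start. Grasp it across the 66 mm.
- rack: the same rack, origin at the centre of its underside, axes as above.
- plate: sloping slick white plate, fixed. Origin: locating corner, on its top where the inner faces of the two blue fences meet. x points up-slope away from the front fence, y up-slope away from the side fence, z is its normal. It falls 11 degrees along -x and 10 along -y; friction about 0.06, so a loose rack slides to the origin. Surface: x 0 to 215 mm, y 0 to 155 mm. Fences 14 mm high.
- stand: the whole fixed stand with plate, fences and clamp; origin on the bench under the middle of the plate, whose top is 60 mm high there; grey base 225 x 165 mm, axes level, x as the plate's seen from above.
- clamp (a joint): travel (m) of the clamp carriage along the plate's -x; 0 = fully back (up-slope), at most 0.100. Dry friction of about 5 N; it stays where left. Aluminium block 40 mm long (plate x), 36 wide, 18 high, at plate y = 52 mm; its front face is at plate x = 170 mm minus the travel. A screw spindle with a black rubber pad sticks out of that face (see clamp_knob).
- clamp_knob (a point): grip point on the black knob of the carriage, 40 mm above the plate; knob 14 mm wide (plate y) by 18 mm, from 18 to 54 mm above the plate. Pinch the 14 mm and push along plate -x. The pad (18 mm across, 10 mm above the plate) stands 21 to 39 mm ahead of the block: set differently each time, not measured, so it must be felt. Pad springs about 8 N/mm, up to 5 mm.
- amber_bottle: bystander: small brown bottle with dark cap, 41 mm across, 90 mm high, loose, origin at its underside.
- beaker: bystander: clear beaker, 63 mm across, 85 mm high, loose, origin at its underside.
- timer: bystander: small white timer, 68 x 68 x 21 mm, loose, origin at its underside.
- home (a point): where the rack's centre is when fully home in the corner, its 66 mm along the plate's x (either way round): plate x = 33, y = 52.5, z = 14 mm. The front fence lies along y at x = -10 to 0 over the whole width, the side fence along x at y = -10 to 0 up to x = 112 mm.
Not all that is in view belongs to the job. There is more than one size of the rack; the job needs the larger.

How it is judged (in metres and radians):
On the way, in this order (a step that is already met when the one before it is completed fails the run):
1. the rack lies flat on the plate, let go of, still at least 8 mm clear of both fences (contact force between the fingers and rack below 0.05 N and x of rack_center in the frame of plate between 0.041 and 0.15 m and y of rack_center in the frame of plate between 0.0605 and 0.13 m and z of rack_center in the frame of plate between 0.01 and 0.018 m and angle between the z axis of rack and the z axis of plate, either way round below 0.08 rad), for 0.02 s.
2. the rack rests home against both fences, nothing holding it (x of rack_center in the frame of plate between 0.03 and 0.0355 m and y of rack_center in the frame of plate between 0.0495 and 0.0555 m and z of rack_center in the frame of plate between 0.01 and 0.018 m and angle between the z axis of rack and the z axis of plate, either way round below 0.06 rad and angle between the x axis of rack and the x axis of plate, either way round below 0.05 rad and contact force between the fingers and rack below 0.05 N and linear speed of rack below 0.02 m/s), for 0.2 s.
At the end, for the whole second after the job is handed in: The rack is at rest flat on the plate (within 4 mm of its seated height, about 3 degrees), home against both fences (within about 3 mm each), clear of the fingers, and the clamp pad still bears on it with more than 1 N (x of rack_center in the frame of plate between 0.03 and 0.0355 m and y of rack_center in the frame of plate between 0.0495 and 0.0555 m and z of rack_center in the frame of plate between 0.01 and 0.018 m and angle between the z axis of rack and the z axis of plate, either way round below 0.06 rad and angle between the x axis of rack and the x axis of plate, either way round below 0.05 rad and contact force between the fingers and rack below 0.05 N and linear speed of rack below 0.01 m/s and contact force between clamp and rack above 1 N); the robot touches nothing.
It fails at once if the clamp is pressed on the rack with more than 15 N (contact force between clamp and rack above 15 N).
It fails at once if the rack is dropped: let go of in the air more than 20 mm above the plate (contact force between each of the fingers, anything else and rack below 0.005 N and height (world z) of rack_center above 0.034 m and z of rack_center in the frame of plate above 0.034 m).
It fails at once if a bystander is moved by more than 25 mm (distance of any of amber_bottle, beaker, timer from where it was at the start of the episode above 0.025 m).
It also fails if it takes over 54 s, if anything falls off the work surface, if the arm or the gripper's body presses on something with over 40 N, if the wrist force passes 120 N, or if a joint passes its speed limit or range.

ROBOT

A 7-joint arm with a two-finger parallel gripper is mounted at the origin on a cart in front of the work surface, level with it; the furniture and walls round the work are solid. World frame = base frame: x ahead of the robot, y to its left, z up, the work surface at z = 0. Lengths are in mm, angles in rad, forces in N, time in s.
With the tool pointing down it reaches from about 400 to 875 mm from the base axis. Payload 4.4 kg.
Tool frame: the origin (TCP) lies at the very end of the fingers, on their centre line; the grasp point (between the pads) lies 19 mm behind it; z points along the fingers, y is the line along which they close (so a half turn about z gives the same grasp; the last joint's range is limited). The gripper opens to 85 mm and grips with 20 to 120 N. Pads are 22 mm wide; open, the fingers measure 114 mm over their backs; the gripper's body (76 mm by 85 mm) begins 54 mm behind the grasp point. The pads swing forward as they close: fully open they stand 13 mm farther back than shut.
Start: joints at [1.108, 0.628, 0.038, 1.517, -0.027, 0.996, -0.02], TCP at [251.233, -599.5, 231.313] pointing down, gripper open.
Joint ranges: [-3.06, 3.06], [-0.37, 2.12], [-1.25, 1.32], [0.18, 2.47], [-1.1, 4.24], [0.23, 1.98], [-2.94, 2.94]. Speed limits (rad/s): [2.57, 2.57, 3.14, 3.14, 3.14, 3.14, 3.14].

INTERFACE

Orientations are given as [roll, pitch, yaw] about the fixed x, y, z axes, in that order (R = Rz(yaw) Ry(pitch) Rx(roll)).
In Python, from cell import sensors, get_image, camera_params, order gives the robot as it stands.
- The arm moves only by the shell command python3 -m inch 'ROWS' [OPENING]. ROWS is JSON, a list that holds one entry, the list of rows, each a list of 4 numbers: the shift along the tool's x, y, z in cm, then the turn about the tool's z in degrees. A call has 1 to 8 rows; each row is the pose to reach, as a shift and turn from the pose commanded when the call began, along the tool's axes at that moment; what a row does not reach only later rows make up. A row lasts 1/12 s, in which the tool goes at most 41.7 mm and 7.16 degrees, less where a joint would pass 70% of its speed; a pose out of reach is approached as far as the arm can. A call with a gripper value outside its range is refused whole. OPENING is the finger opening in cm, from 0 to 8.54, set as the call begins (- or left out, the last holds). The fingers move at their own pace and stop on an object; the grip force is fixed at half the most. Time passes only in rows, so rows that repeat a pose let the fingers close. It gives the time, the measured TCP pose, the force, the opening and the grip force at its end, in the units of the state.
- sensors.read_state(): the state, without advancing time (a new reading comes with each control period).
- get_image(name): name is "side" or "top" or "wrist"; returns the picture (480x640x3 uint8, blue, green, red); there is no depth.
- camera_params(name): a dict with "mtx" (3x3 intrinsics, pixels), "rvec" (rotation vector, rad) and "tvec" (3), from world to camera coordinates, as OpenCV has them. Camera axes: x right, y down, z forward; pixel columns grow to the right and rows downward; lengths in mm; the calibration is good to about 2 mm. A picture is of the moment at which its call begins: read the wrist's pose just before it. camera_params takes no time and is no camera call; for the wrist camera it gives the pose at the moment of the call.
- order.finish_job(): hands the job in; it is judged then, once.
The state is a dict: "clock": time; "qpos": joint angles; "qd": joint speeds; "tau": joint torques, N m; "eef_pos": TCP position; "tool_rot": TCP orientation; "force": force on the tool from outside, world axes, zero at the start; "torque": the same for the moment, N m; "width": finger opening in mm; "gripper_force": force on a finger pad.
Only numpy, scipy, OpenCV 4.12 (cv2) and the standard library are available. Lean on these libraries where they do the work, as an engineer would, in place of code of your own. Each camera call takes 0.05 s, during which the arm holds its last target. There are 200 camera calls.

## Working session

There is one attempt and no reset: what is moved stays moved. The work goes in short steps, Python scripts to look and compute and a shell command to move; the robot and the scene stay as the last step left them, time stands still between calls to the robot, and variables do not carry over. Pictures are saved under pics/ and viewed, at most 10 in all, crops included, and the job is handed in when it is done.

```bash
ls; mkdir -p pics; python3 - <<'E'
from cell import sensors,get_image,camera_params
import cv2,numpy as np
s=sensors.read_state();print(s)
for n in("side","top"):
    im=get_image(n);cv2.imwrite(f"pics/{n}0.png",im)
    p=camera_params(n);print(n,p)
print("wrist",camera_params("wrist"))
E
```

```text
pics
{'clock': 0.0, 'qpos': array([ 1.10819046,  0.62933478,  0.03844204,  1.51837595, -0.02699135,
        0.99629389, -0.01999702]), 'qd': array([ 1.57658735e-03, -1.70158676e-03,  4.03108862e-04, -1.39132681e-04,
        2.71105917e-04, -2.07650831e-03, -5.42755031e-05]), 'tau': array([-8.44148576e-05, -5.63403118e+01,  1.22627746e+00, -1.93443722e+01,
        1.09485284e-02,  1.05050305e-02,  4.75226685e-06]), 'eef_pos': array([ 250.99020435, -598.90667696,  230.39390481]), 'tool_rot': array([-3.13969899e+00,  3.18867647e-05,  3.96813331e-01]), 'force': array([-0.04762194,  0.36057584,  0.15540453]), 'torque': array([ 0.0158936 , -0.00069659,  0.02722067]), 'gripper_force': 0.0, 'width': 85.42052306152003}
side {'mtx': array([[470.56645129,   0.        , 312.6437397 ],
       [  0.        , 470.56645129, 241.54281526],
       [  0.        ,   0.        ,   1.        ]]), 'rvec': array([ 2.11725170e+00, -2.09796988e-03,  9.11988931e-03]), 'tvec': array([-565.17721707,   48.56888216, 1140.61284372])}
top {'mtx': array([[560.7955357 ,   0.        , 322.06504289],
       [  0.        , 560.7955357 , 245.22661577],
       [  0.        ,   0.        ,   1.        ]]), 'rvec': array([ 2.12271172, -2.16638446,  0.11783634]), 'tvec': array([  -5.33315102,  565.03055985, 1401.15618917])}
wrist {'mtx': array([[424.76624996,   0.        , 318.45478028],
       [  0.        , 424.76624996, 240.70417489],
       [  0.        ,   0.        ,   1.        ]]), 'rvec': array([-2.414322  ,  1.60640713,  0.22687246]), 'tvec': array([-649.01721385,  -36.11073218,  377.73367812])}
```

View pics/top0.png

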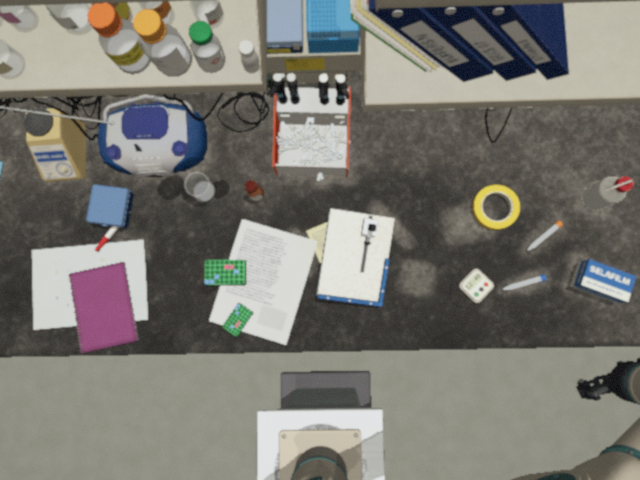

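View pics/side0.png

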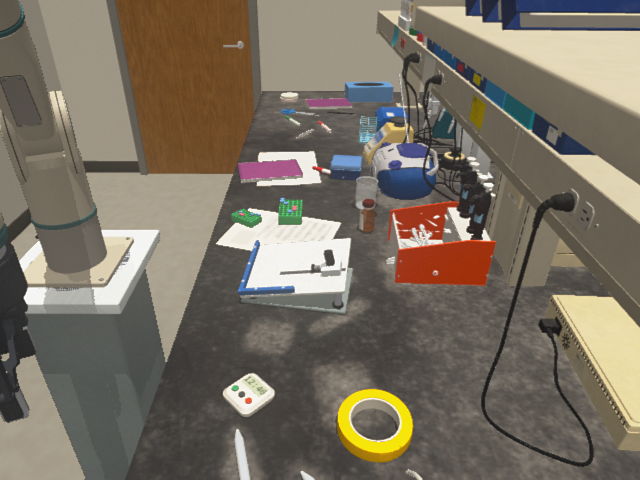

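Top view: larger rack candidate at (225,272), smaller at (237,319), both on the paper. The larger one fits the 66x105 size. The stand is at (355,258), with the front fence at the bottom (near the robot) and the side fence on the right (-y). The timer is at (477,285), the beaker at (199,186) and the bottle at (255,190). I'll enlarge the rack and stand to confirm.

```bash
python3 - <<'E'
import cv2
im=cv2.imread("pics/top0.png")
c=im[200:350,195:405]  
cv2.imwrite("pics/topc.png",cv2.resize(c,(798,570),interpolation=cv2.INTER_CUBIC))
E
```

```text
(no output)
```

View pics/topc.png

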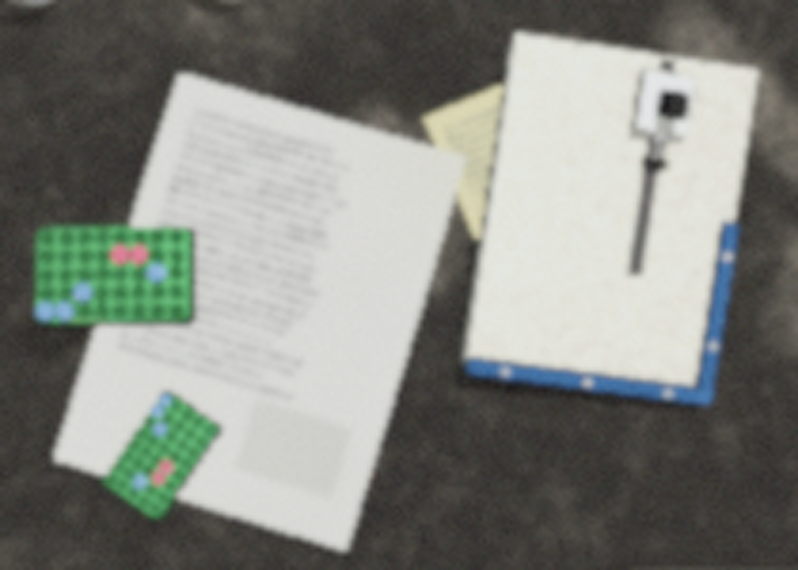

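Confirmed by the crop: the larger rack has corners (36,227),(193,228),(191,323),(34,323), and the small one is at (160,455). The stand corners and fences are clear, and the knob is at (673,104). Next I fit the poses.

```bash
cat > h.py <<'E'
import numpy as np,cv2
from scipy.spatial.transform import Rotation as Ro
from scipy.optimize import least_squares
from cell import sensors,camera_params
def Rp(yaw): return (Ro.from_euler('z',yaw)*Ro.from_euler('y',-11,degrees=True)*Ro.from_euler('x',10,degrees=True)).as_matrix()
MID=np.array([107.5,77.5,0])
def plate(s,p):  # s=(x,y,yaw) stand
    return np.array([s[0],s[1],60])+(np.atleast_2d(p)-MID)@Rp(s[2]).T
def proj(c,P): return cv2.projectPoints(np.float64(np.atleast_2d(P)),c["rvec"],c["tvec"],c["mtx"],None)[0][:,0]
def ray(c,uv,z):
    R=cv2.Rodrigues(c["rvec"])[0];o=-R.T@c["tvec"]
    uv=np.atleast_2d(uv);d=np.c_[(uv-c["mtx"][:2,2])/c["mtx"][0,0],np.ones(len(uv))]@R
    return o+d*((z-o[2])/d[:,2])[:,None]
E
python3 - <<'E'
from h import *
c=camera_params("top")
cr=lambda a:np.array(a)/3.8+[195,200]-.37
k=cr([(36,227),(193,228),(191,323),(34,323)])
P=ray(c,k,28);print(P.round(1),P.mean(0));print(np.linalg.norm(np.diff(P[[0,1,2,3,0]],axis=0),axis=1))
for a,b in((1,0),(2,3)):
    d=P[b]-P[a];print("yaw of y-axis",np.degrees(np.arctan2(d[1],d[0])))
M=[(215,155,0),(112,0,14),(112,-10,14),(-10,-10,14),(0,0,14),(-10,155,14),(0,155,14)]
U=cr([(514,31),(724,224),(738,225),(711,404),(698,388),(464,375),(467,360)])
r=least_squares(lambda s:(proj(c,plate(s,M))-U).ravel(),[550,-50,0])
print(r.x,(r.fun.reshape(-1,2)*3.8).round(1))
for p in [(215,0,0),(215,-10,0),(190,52,54),(180,52,54),(33,52.5,14)]: print(p,((proj(c,plate(r.x,p))-[195,200]+.37)*3.8).round(0),plate(r.x,p).round(1))
for nm,z,uv in(("beaker",40,(199,186)),("bottle",45,(255,190)),("timer",20,(477,285))):print(nm,ray(c,uv,z).round(0))
cs=camera_params("side")
print("side proj",proj(cs,plate(r.x,[(-10,-10,14),(-10,155,14),(215,155,0),(215,-10,0),(112,-10,14)])).round(0), proj(cs,P).round(0))
E
```

```text
[[535.8 288.7  28. ]
 [532.8 181.7  28. ]
 [468.4 183.1  28. ]
 [470.5 289.5  28. ]] [501.87329721 235.74723057  28.        ]
[107.07048291  64.41986025 106.43004109  65.20836272]
yaw of y-axis 88.41878231856447
yaw of y-axis 88.8397274964166
[ 5.34885163e+02 -9.62618676e+01 -1.74460495e-01] [[-0.2  1.6]
 [-0.3 -1.6]
 [ 0.3 -0.6]
 [-1.3  1.4]
 [-0.6  0.8]
 [ 1.5 -0.8]
 [ 0.7 -0.8]]
(215, 0, 0) [[743.  67.]] [[ 628.1 -190.2   67.3]]
(215, -10, 0) [[757.  69.]] [[ 626.7 -199.9   65.6]]
(190, 52, 54) [[678.  97.]] [[ 599.5 -142.7  123.6]]
(180, 52, 54) [[676. 113.]] [[ 589.8 -141.   121.7]]
(33, 52.5, 14) [[628. 330.]] [[ 456.4 -109.9   55.1]]
beaker [[727. 301.  40.]]
bottle [[712. 154.  45.]]
timer [[ 456. -410.   20.]]
side proj [[237. 291.]
 [255. 240.]
 [350. 237.]
 [344. 290.]
 [293. 288.]] [[302. 199.]
 [300. 216.]
 [277. 216.]
 [280. 199.]]
```

Stand fit agrees with both views to within 1 px: origin (535,-96), yaw -10°. Rack centre is about (501.5,235.5), yaw about -1.4°. I'll add a helper that converts world targets to tool-axis rows, then move.

```bash
cat >> h.py <<'E'
ST=[534.9,-96.3,-.1745]
def to(x,y,z,yawdeg):
    s=sensors.read_state();R=Ro.from_euler('xyz',s["tool_rot"]).as_matrix()
    d=R.T@(np.array([x,y,z])-s["eef_pos"])/10
    t=-(yawdeg-np.degrees(s["tool_rot"][2]));t=(t+180)%360-180
    print("row",d.round(2),round(t,1),"| at",s["eef_pos"].round(1),np.degrees(s["tool_rot"]).round(1),"F",s["force"].round(1),"t",round(s["clock"],2),"q7",s["qpos"][[0,6]].round(2))
E
python3 -c "
from h import *
to(430,-250,230,55);to(501.5,235.5,200,88.6)"
```

```text
row [ 29.99 -25.27   0.09] -32.3 | at [ 251.  -599.   230.5] [-179.9    0.    22.7] F [ 0.2  0.5 -0.2] t 0.1 q7 [ 1.11 -0.02]
row [ 55.35 -67.28   3.16] -65.9 | at [ 251.  -599.   230.5] [-179.9    0.    22.7] F [ 0.2  0.5 -0.2] t 0.1 q7 [ 1.11 -0.02]
```

```bash
python3 -m inch '[[[3,-2.5,0,-5],[6,-5,0,-10],[9,-7.6,0,-15],[12.2,-10.3,0,-19],[15.4,-13,0,-23],[18.6,-15.7,0,-26],[21.8,-18.4,0,-29],[25,-21.1,0,-32]]]'; python3 -c "
from h import *
to(445,-80,225,75);to(501.5,235.5,200,88.6)"
```

```text
clock: 0.77
eef_pos: [400.1, -307.2, 231.2]
tool_rot: [-3.141, -0.0, 0.958]
force: [0.6, -0.5, 0.9]
width: 85.6
gripper_force: 0.0
row [21.17 -9.4   0.62] -20.1 | at [ 400.1 -307.2  231.2] [-180.    -0.    54.9] F [ 0.6 -0.5  0.9] t 0.77 q7 [ 0.7  -0.09]
row [ 50.22 -22.94   3.13] -33.7 | at [ 400.1 -307.2  231.2] [-180.    -0.    54.9] F [ 0.6 -0.5  0.9] t 0.77 q7 [ 0.7  -0.09]
```

```bash
python3 -m inch '[[[3.6,-1.6,0,-4],[7.3,-3.3,0,-8],[11,-5,0,-12],[14.7,-6.7,0,-15],[18.4,-8.4,0,-18],[22.1,-10.1,0,-21],[25.8,-11.8,0,-24],[29.5,-13.5,0,-27]]]'; python3 -m inch '[[[1,0,0,0],[1,0,0,0]]]';python3 -c "
from h import *
to(501.5,235.5,200,88.6)"
```

```text
clock: 1.43
eef_pos: [459.7, 11.5, 231.3]
tool_rot: [-3.142, 0.0, 1.429]
force: [1.1, 0.0, 0.6]
width: 85.5
gripper_force: 0.0
clock: 1.6
eef_pos: [461.7, 23.7, 231.3]
tool_rot: [3.141, -0.002, 1.434]
force: [-0.1, -0.4, 0.2]
width: 85.4
gripper_force: 0.0
row [21.52  1.05  3.18] -6.5 | at [461.7  23.7 231.3] [ 1.80e+02 -1.00e-01  8.21e+01] F [-0.1 -0.4  0.2] t 1.6 q7 [ 0.13 -0.43]
```

```bash
python3 -m inch '[[[3.6,0.2,0.5,-1],[7.2,0.4,1,-2],[10.8,0.5,1.5,-3.5],[14.4,0.7,2.1,-5],[18,0.9,2.6,-6],[21,1,3.1,-6.5],[21.5,1.05,3.2,-6.5],[21.5,1.05,3.2,-6.5]]]'; python3 - <<'E'
from h import *
from cell import get_image
to(501.5,235.5,60,88.6)
c=camera_params("wrist");cv2.imwrite("pics/w1.png",get_image("wrist"))
np.savez("w1.npz",**c)
E
```

```text
clock: 2.27
eef_pos: [502.5, 231.7, 198.4]
tool_rot: [-3.14, 0.0, 1.542]
force: [-0.0, -0.4, -0.6]
width: 85.3
gripper_force: 0.0
row [ 0.38 -0.1  13.84] -0.3 | at [502.5 231.7 198.4] [-179.9    0.    88.3] F [-0.  -0.4 -0.6] t 2.27 q7 [-0.26 -0.74]
```

View pics/w1.png

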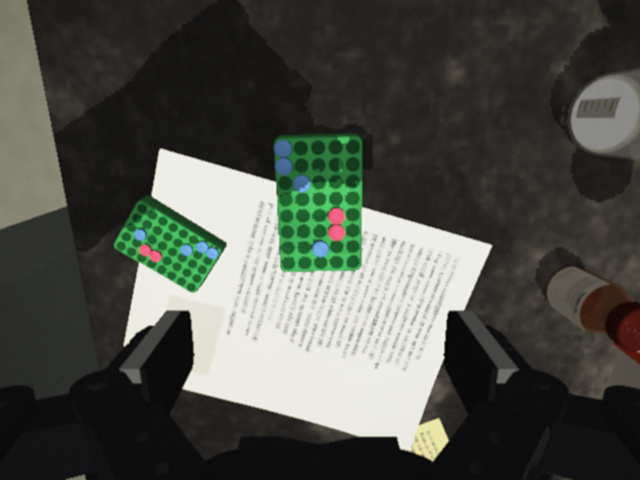

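Wrist view: the large rack has top corners near (276,137), (362,137), (361,271), (281,271). It is well clear of the small rack and bottle.

```bash
python3 - <<'E'
from h import *
c=dict(np.load("w1.npz"))
P=ray(c,[(276,137),(362,137),(361,271),(281,271)],28);print(P.round(1),P.mean(0).round(1))
print("tcp px",proj(c,[502.5,231.7,198.4]), proj(c,[502.5,231.7,28]))
to(P[:,0].mean(),P[:,1].mean(),60,88.6)
E
```

```text
[[473.  289.8  28. ]
 [534.5 288.   28. ]
 [533.7 186.   28. ]
 [471.1 187.8  28. ]] [503.1 237.9  28. ]
tcp px [[320.62517639 317.11363808]] [[319.50699258 215.10843685]]
row [ 0.88  0.04 13.86] -0.4 | at [502.6 229.4 198.6] [-1.799e+02  1.000e-01  8.820e+01] F [ 0.1 -0.1  0.5] t 2.32 q7 [-0.26 -0.74]
```

```bash
python3 -m inch '[[[0.4,0.02,3.5,-0.6],[0.75,0.04,7,-0.6],[0.75,0.04,10.5,-0.6],[0.75,0.04,13.5,-0.6],[0.75,0.04,14.5,-0.6],[0.75,0.04,15,-0.6],[0.75,0.04,15,-0.6]]]'; python3 -c "
from h import *
to(503,236.5,4,88.9)"
```

```text
clock: 2.9
eef_pos: [503.6, 236.6, 49.3]
tool_rot: [-3.141, 0.001, 1.548]
force: [-0.2, -0.3, 0.7]
width: 85.5
gripper_force: 0.0
row [-0.01 -0.06  4.53] -0.2 | at [503.6 236.6  49.3] [-1.80e+02  1.00e-01  8.87e+01] F [-0.2 -0.3  0.7] t 2.9 q7 [-0.34 -0.84]
```

```bash
python3 -m inch '[[[0,0,1.5,0],[0,0,3,0],[0,0,4,0],[0,0,4.5,0],[0,0,4.5,0]]]'; python3 -m inch '[[[0,0,0,0],[0,0,0,0],[0,0,0,0],[0,0,0,0],[0,0,0,0],[0,0,0,0]]]' 5.5;python3 -m inch '[[[0,0,-0.5,0],[0,0,-2,0],[0,0,-4,0],[0,0,-7,0],[0,0,-10,0],[0,0,-12,0],[0,0,-12.5,0],[0,0,-12.5,0]]]'; python3 - <<'E'
from h import *
print((plate(ST,[[58,82,0],[33,52.5,14]])).round(1))
to(*plate(ST,[60,82,0])[0][:2],150,80)
E
```

```text
clock: 3.32
eef_pos: [503.5, 238.0, 4.5]
tool_rot: [3.141, 0.0, 1.55]
force: [-0.5, -0.2, 0.6]
width: 85.5
gripper_force: 0.0
clock: 3.82
eef_pos: [503.8, 238.5, 5.7]
tool_rot: [3.14, -0.001, 1.551]
force: [-0.6, -1.6, 5.7]
width: 64.8
gripper_force: 67.0
clock: 4.48
eef_pos: [504.4, 238.7, 131.2]
tool_rot: [3.138, -0.002, 1.55]
force: [1.2, -0.1, -1.4]
width: 64.8
gripper_force: 66.7
[[ 487.7  -83.5   51.3]
 [ 456.4 -109.9   55.1]]
row [-32.27  -0.8   -1.94] 8.8 | at [504.4 238.7 131.2] [ 1.798e+02 -1.000e-01  8.880e+01] F [ 1.2 -0.1 -1.4] t 4.48 q7 [-0.29 -0.79]
```

```bash
python3 -m inch '[[[-2,0,-0.8,1],[-5.5,-0.1,-1.6,2],[-9.5,-0.2,-1.9,4],[-13.5,-0.35,-1.9,5],[-17.5,-0.45,-1.9,6],[-21.5,-0.55,-1.9,7],[-25.5,-0.6,-1.9,8],[-28.5,-0.7,-1.9,8.8]]]'; python3 -m inch '[[[-1.5,-0.1,0,0],[-2.8,-0.1,0,0],[-3.5,-0.1,0,0],[-3.7,-0.1,0,0],[-3.7,-0.1,0,0],[-3.7,-0.1,0,0]]]'; python3 - <<'E'
from h import *
from cell import get_image
to(*plate(ST,[60,82,0])[0][:2],150,80)
c=camera_params("wrist");np.savez("w2.npz",**c)
cv2.imwrite("pics/w2.png",get_image("wrist"));to(*plate(ST,[60,82,0])[0][:2],150,80)
E
```

```text
clock: 5.15
eef_pos: [488.6, -50.5, 146.7]
tool_rot: [-3.138, 0.002, 1.393]
force: [1.0, 0.3, -1.1]
width: 64.6
gripper_force: 66.6
clock: 5.65
eef_pos: [483.1, -81.6, 148.0]
tool_rot: [-3.141, -0.001, 1.398]
force: [-0.9, 0.3, -1.4]
width: 64.7
gripper_force: 66.6
row [-0.11  0.68 -0.21] 0.1 | at [483.1 -81.6 148. ] [-180.    -0.    80.1] F [-0.9  0.3 -1.4] t 5.65 q7 [ 0.33 -0.35]
row [-0.13  0.67 -0.19] 0.1 | at [483.3 -81.4 148.1] [-180.    -0.    80.1] F [ 0.1  0.3 -2. ] t 5.7 q7 [ 0.33 -0.35]
```

View pics/w2.png

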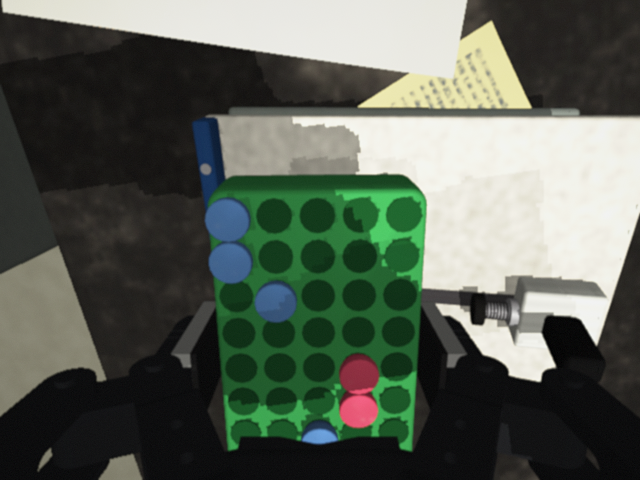

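Wrist view: the rack is held straight, with its top far edge at row ~190 and side edges at columns ~213–427. The fence end is at (193–218,118), the pad front at (472,308) and the block front top edge at (518,278).

```bash
python3 - <<'E'
from h import *
c=dict(np.load("w2.npz"))
T=np.array([483.2,-81.5,148.1]);R=Ro.from_euler('z',80.1,degrees=True).as_matrix()
P=ray(c,[(225,192),(415,192),(318,192)],T[2]-4.5+28);print("far edge in tool xy",((P-T)@R).round(1))
print("fence end obs (193,118),(218,118) pred",proj(c,plate(ST,[(-10,155,14),(0,155,14)])).round(0))
print("plate far corner (x215,y155)",proj(c,plate(ST,[(215,155,0)])).round(0))
print("block front (170-t,34..70,18):",proj(c,plate(ST,[(170,70,18),(170,34,18),(165,70,18)])).round(0))
print("pad pred x at 140..150",proj(c,plate(ST,[(x,52,10) for x in(135,140,145,150)])).round(0))
print("knob top",proj(c,plate(ST,[(190,52,54),(185,52,54),(190,59,54),(181,59,54)])).round(0))
print("bottom corner height needed:",plate(ST,[[60,82,0]]))
E
```

```text
far edge in tool xy [[ 50.2  27.2  23.5]
 [ 50.2 -26.3  23.5]
 [ 50.2   1.   23.5]]
fence end obs (193,118),(218,118) pred [[189. 122.]
 [208. 122.]]
plate far corner (x215,y155) [[672. 117.]]
block front (170-t,34..70,18): [[537. 293.]
 [525. 348.]
 [527. 292.]]
pad pred x at 140..150 [[461. 308.]
 [470. 308.]
 [479. 309.]
 [489. 310.]]
knob top [[599. 374.]
 [586. 373.]
 [603. 362.]
 [580. 360.]]
bottom corner height needed: [[489.60338015 -83.81454767  51.70363269]]
```

```bash
python3 -m inch '[[[-0.1,0.2,1.5,0],[-0.25,0.4,3.5,0],[-0.25,0.4,5.5,0],[-0.25,0.4,6.6,0],[-0.25,0.4,6.9,0],[-0.25,0.4,6.9,0],[-0.25,0.4,6.9,0]]]'; python3 -m inch '[[[0,0,0.1,0],[0,0,0.2,0],[0,0,0.3,0],[0,0,0.3,0]]]'; python3 -m inch '[[[0,0,0.1,0],[0,0,0.2,0],[0,0,0.2,0]]]'
```

```text
clock: 6.28
eef_pos: [487.1, -85.2, 79.7]
tool_rot: [3.141, -0.0, 1.398]
force: [0.4, -0.2, -1.0]
width: 64.8
gripper_force: 66.6
clock: 6.62
eef_pos: [486.8, -86.1, 76.6]
tool_rot: [3.141, 0.0, 1.397]
force: [0.7, -0.1, -1.4]
width: 64.6
gripper_force: 66.6
clock: 6.87
eef_pos: [486.5, -86.0, 74.2]
tool_rot: [-3.141, 0.0, 1.397]
force: [-0.4, -0.5, -1.7]
width: 64.6
gripper_force: 66.6
```

```bash
for i in 1 2 3; do python3 -m inch '[[[0,0,0.07,0],[0,0,0.15,0],[0,0,0.15,0]]]' | grep -E "eef|force"; done
```

```text
eef_pos: [486.5, -86.0, 72.7]
force: [-0.3, -0.3, -1.3]
gripper_force: 66.6
eef_pos: [486.7, -86.0, 71.3]
force: [-1.4, -0.0, -0.4]
gripper_force: 66.9
eef_pos: [486.8, -86.1, 70.3]
force: [-1.5, -0.2, 6.9]
gripper_force: 67.7
```

Contact is at TCP z ≈ 71, as predicted. I'll press slightly to let the rack pivot in the pads towards flat.

```bash
for i in 1 2 3; do python3 -m inch '[[[0,0,0.05,0],[0,0,0.1,0],[0,0,0.1,0]]]' | grep -E "eef|force"; done
```

```text
eef_pos: [486.9, -86.2, 69.8]
force: [-3.2, -1.0, 11.6]
gripper_force: 68.3
eef_pos: [487.1, -86.6, 68.9]
force: [-2.8, -1.8, 11.7]
gripper_force: 68.3
eef_pos: [487.1, -86.6, 68.0]
force: [-3.1, -2.3, 13.2]
gripper_force: 68.8
```

```bash
for i in 1 2 3 4; do python3 -m inch '[[[0,0,0.05,0],[0,0,0.1,0],[0,0,0.1,0]]]' | grep -E "eef|force"; done
```

```text
eef_pos: [487.3, -86.9, 67.1]
force: [-2.7, -2.6, 13.6]
gripper_force: 68.9
eef_pos: [487.4, -87.0, 66.2]
force: [-2.3, -2.1, 13.9]
gripper_force: 69.1
eef_pos: [487.4, -87.1, 65.2]
force: [-2.5, -3.3, 14.1]
gripper_force: 69.3
eef_pos: [487.4, -87.1, 64.1]
force: [-1.5, -2.8, 13.0]
gripper_force: 69.1
```

```bash
python3 -m inch '[[[0,0,-0.05,0],[0,0,-0.1,0],[0,0,-1,0],[0,0,-4,0],[0,0,-8,0],[0,0,-10,0],[0,0,-10.5,0],[0,0,-10.5,0]]]' 8.5; python3 - <<'E'
from h import *
from cell import get_image
to(*plate(ST,[190,52,40])[0],80)
c=camera_params("wrist");np.savez("w3.npz",**c);cv2.imwrite("pics/w3.png",get_image("wrist"))
E
```

```text
clock: 10.03
eef_pos: [487.7, -86.1, 169.6]
tool_rot: [3.138, -0.0, 1.397]
force: [0.1, 0.2, 0.8]
width: 84.9
gripper_force: 0.0
row [-3.4  12.23  6.  ] 0.0 | at [487.7 -86.1 169.6] [179.8  -0.   80. ] F [0.1 0.2 0.8] t 10.03 q7 [ 0.35 -0.33]
```

View pics/w3.png

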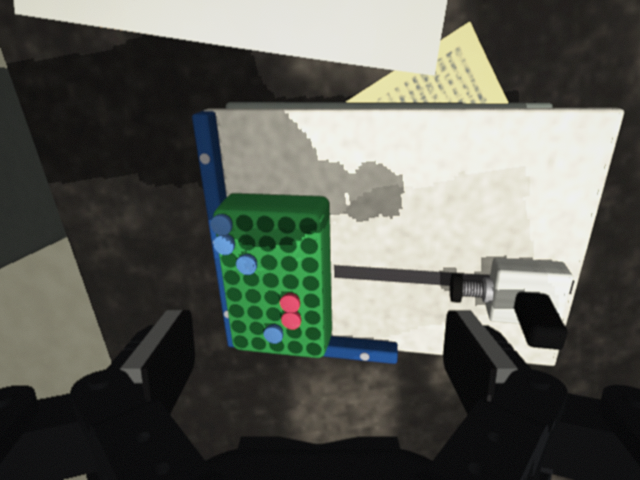

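The rack appears to have slid home: its left side is on the front fence and its lower end is on the side fence. The pad front is at ~(452,287) and the knob at ~(540,320). I'll check an enlarged crop with the home outline and knob drawn from the model.

```bash
python3 - <<'E'
from h import *
c=dict(np.load("w3.npz"));im=cv2.imread("pics/w3.png")
def box(x0,x1,y0,y1,z,col):
    q=proj(c,plate(ST,[(x0,y0,z),(x1,y0,z),(x1,y1,z),(x0,y1,z)]))
    cv2.polylines(big,[np.int32((q-[180,180]+.5)*2*1)],True,col,1)
big=cv2.resize(im[180:380,180:580],(800,400),interpolation=cv2.INTER_CUBIC)
box(0,66,0,105,28,(0,0,255)); box(181,199,45,59,54,(0,0,255)); box(170,210,34,70,18,(255,0,0)); box(0,66,0,105,0,(0,255,255))
cv2.imwrite("pics/w3c.png",big)
E
```

```text
(no output)
```

View pics/w3c.png

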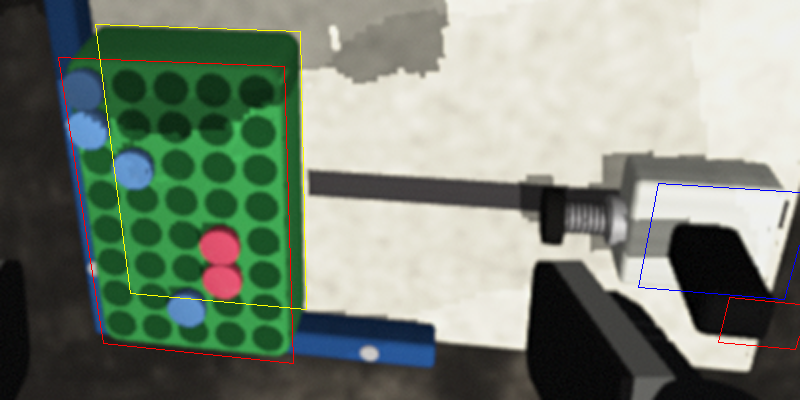

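The rack matches the modelled home outline. The clamp is about 6–8 mm ahead of travel 0, so the knob is at about plate (183,53). Next I go above the knob, turning 90° so the fingers pinch across plate y.

```bash
python3 - <<'E'
from h import *
g=plate(ST,[183,53,47])[0];print(g.round(1))
to(g[0],g[1],190,170)
E
```

```text
[ 594.4 -139.6  115.7]
row [-3.4  11.54 -2.17] -90.0 | at [486.6 -86.1 168.2] [179.9   0.   80. ] F [-0.1  0.8 -1.8] t 10.08 q7 [ 0.35 -0.33]
```

```bash
python3 -m inch '[[[0,0.5,-1,-6],[-0.5,2,-2,-13],[-1,4,-2.2,-20],[-1.6,6,-2.2,-27],[-2.2,8,-2.2,-34],[-2.8,10,-2.2,-41],[-3.2,11,-2.2,-48],[-3.4,11.5,-2.2,-55]]]' 4.0; python3 -m inch '[[[0,0,0,-7],[0,0,0,-14],[0,0,0,-21],[0,0,0,-28],[0,0,0,-33],[0,0,0,-35],[0,0,0,-35],[0,0,0,-35]]]' ; python3 - <<'E'
from h import *
from cell import get_image
g=plate(ST,[183,53,47])[0]
c=camera_params("wrist");np.savez("w4.npz",**c);im=get_image("wrist")
to(g[0],g[1],g[2]-19,170)
for z,col in((54,(0,0,255)),(18,(255,0,0))):
  for (x0,x1,y0,y1) in [(174,192,46,60) if z==54 else (163,203,34,70)]:
    q=proj(c,plate(ST,[(x0,y0,z),(x1,y0,z),(x1,y1,z),(x0,y1,z)]));cv2.polylines(im,[np.int32(q.round())],True,col,1)
cv2.imwrite("pics/w4.png",im)
E
```

```text
clock: 10.75
eef_pos: [594.2, -140.2, 187.2]
tool_rot: [-3.14, -0.003, 2.362]
force: [-0.7, 0.1, -0.4]
width: 39.9
gripper_force: 0.0
clock: 11.42
eef_pos: [593.1, -139.1, 188.0]
tool_rot: [3.141, -0.003, 2.967]
force: [0.6, 0.0, 0.1]
width: 39.7
gripper_force: 0.0
row [-0.14 -0.02  9.18] -0.0 | at [ 593.3 -139.2  188.4] [ 1.8e+02 -1.0e-01  1.7e+02] F [-0.6  0.5  0.2] t 11.47 q7 [0.64 1.06]
```

View pics/w4.png

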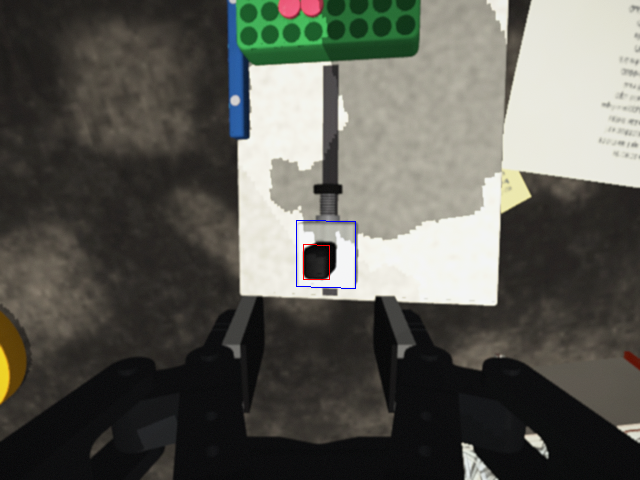

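The predicted knob outline (red) sits on the knob at (317,262), and the pad front is at (328,188). Descending and pinching.

```bash
python3 -m inch '[[[-0.1,0,2.5,0],[-0.1,0,5,0],[-0.1,0,7.5,0],[-0.1,0,8.7,0],[-0.1,0,9.1,0],[-0.1,0,9.1,0]]]'; python3 -m inch '[[[0,0,0,0],[0,0,0,0],[0,0,0,0],[0,0,0,0],[0,0,0,0],[0,0,0,0]]]' 0.8; python3 - <<'E'
from h import *
s=sensors.read_state();R=Ro.from_euler('xyz',s["tool_rot"]).as_matrix()
print("tool dir of plate -x:",(R.T@Rp(ST[2])@[-1,0,0]).round(3))
E
```

```text
clock: 11.97
eef_pos: [594.5, -139.2, 98.0]
tool_rot: [3.141, -0.002, 2.968]
force: [-0.5, -0.1, -0.1]
width: 40.0
gripper_force: 0.0
clock: 12.47
eef_pos: [596.0, -139.8, 100.4]
tool_rot: [-3.142, 0.003, 2.967]
force: [-0.8, -1.8, 6.1]
width: 14.8
gripper_force: 58.3
tool dir of plate -x: [0.982 0.    0.188]
```

```bash
python3 -m inch '[[[0.3,0,-0.1,0],[1,0,0,0],[1.8,0,0.15,0],[2.6,0,0.3,0],[3.4,0,0.45,0],[4.2,0,0.6,0],[4.7,0,0.7,0],[4.9,0,0.74,0]]]'; python3 -m inch '[[[0.05,0,0.01,0],[0.1,0,0.02,0],[0.15,0,0.03,0],[0.2,0,0.04,0]]]'; python3 - <<'E'
from h import *
s=sensors.read_state();print(((s["eef_pos"]+[0,0,19]-[*ST[:2],60])@Rp(ST[2])+MID).round(1), (s["force"]@Rp(ST[2])).round(1))
E
```

```text
clock: 13.13
eef_pos: [547.8, -131.2, 91.1]
tool_rot: [3.14, 0.003, 2.968]
force: [5.9, -2.8, -10.4]
width: 15.0
gripper_force: 58.2
clock: 13.47
eef_pos: [547.0, -131.0, 90.9]
tool_rot: [3.14, 0.005, 2.967]
force: [5.3, -3.2, -9.1]
width: 14.6
gripper_force: 58.2
[134.7  53.8  50.5] [ 3.9 -3.9 -9.5]
```

```bash
cat > f.py <<'E'
from h import *
import time
s=sensors.read_state();print(round(s["clock"],2),"x",((s["eef_pos"]+[0,0,19]-[*ST[:2],60])@Rp(ST[2])+MID).round(2)[0],"Fplate",(s["force"]@Rp(ST[2])).round(2),round(s["width"],1))
E
python3 -m inch '[[[0.2,0,0.1,0],[0.4,0,0.18,0],[0.6,0,0.22,0],[0.8,0,0.26,0],[0.9,0,0.28,0]]]'>/dev/null; python3 f.py;  for i in 1 2 3; do python3 -m inch '[[[0.1,0,0.02,0],[0.2,0,0.04,0]]]' >/dev/null; python3 f.py; done
```

```text
13.88 x 124.92 Fplate [ 5.45 -2.76 -1.57] 14.9
14.05 x 122.21 Fplate [ 4.13 -2.62  1.95] 14.7
14.22 x 119.52 Fplate [ 4.52 -1.52  3.98] 14.5
14.38 x 117.23 Fplate [ 4.63 -1.04  5.54] 14.7
```

```bash
for i in 1 2 3; do python3 -m inch '[[[0.05,0,0.005,0],[0.1,0,0.01,0],[0.1,0,0.01,0]]]' >/dev/null; python3 f.py; done
```

```text
14.63 x 115.95 Fplate [ 4.61 -1.39  4.52] 15.0
14.88 x 114.93 Fplate [ 3.56 -1.92  4.99] 14.5
15.13 x 113.83 Fplate [ 3.3  -0.5   4.68] 14.8
```

```bash
for i in 1 2; do python3 -m inch '[[[0.05,0,0.01,0],[0.1,0,0.02,0],[0.1,0,0.02,0]]]' >/dev/null; python3 f.py; done
```

```text
15.38 x 112.82 Fplate [ 4.29 -1.44  4.59] 14.8
15.63 x 111.78 Fplate [ 4.03 -0.99  6.  ] 14.7
```

```bash
for i in 1 2 3 4; do python3 -m inch '[[[0.05,0,0.007,0],[0.05,0,0.007,0]]]' >/dev/null; python3 f.py; done
```

```text
15.8 x 111.3 Fplate [ 3.57 -0.94  4.18] 14.9
15.97 x 110.78 Fplate [ 4.31 -0.7   5.28] 14.9
16.13 x 110.26 Fplate [ 3.91 -1.64  3.88] 14.9
16.3 x 109.88 Fplate [ 3.87 -0.49  3.3 ] 14.8
```

```bash
for i in 1 2 3; do python3 -m inch '[[[0.05,0,0.007,0],[0.05,0,0.007,0]]]' >/dev/null; python3 f.py; done
```

```text
16.47 x 109.81 Fplate [ 5.44 -1.68  2.95] 14.7
16.63 x 109.66 Fplate [ 5.63 -1.58  3.03] 14.3
16.8 x 109.6 Fplate [ 6.81 -2.03  2.06] 14.5
```

Contact felt at x ≈ 109.8: motion stalls and the force rises above the ~4 N running friction. I'll build it to about 4–5 N at the pad.

```bash
for i in 1 2 ; do python3 -m inch '[[[0.05,0,0.01,0],[0.05,0,0.01,0]]]' >/dev/null; python3 f.py; done
```

```text
16.97 x 109.48 Fplate [ 7.4  -1.98  1.76] 14.7
17.13 x 109.39 Fplate [ 7.98 -1.85  0.26] 14.9
```

```bash
python3 -m inch '[[[0.05,0,0.015,0],[0.05,0,0.015,0]]]' >/dev/null; python3 f.py; python3 -m inch '[[[0.05,0,0.015,0],[0.05,0,0.015,0],[0.05,0,0.015,0]]]' >/dev/null; python3 f.py
```

```text
17.3 x 109.33 Fplate [ 9.1  -2.21  1.56] 14.7
17.55 x 109.24 Fplate [ 9.25 -1.94  1.86] 14.8
```

```bash
python3 -m inch '[[[-0.1,0,0,0],[-0.2,0,0,0],[-0.25,0,0,0],[-0.25,0,0,0]]]' >/dev/null; python3 f.py; python3 -m inch '[[[0,0,0,0],[0,0,0,0],[0,0,0,0],[0,0,-0.5,0],[0,0,-2,0],[0,0,-5,0],[0,0,-8,0],[0,0,-9,0]]]' 4.0;  python3 - <<'E'
from h import *
from cell import get_image
c=camera_params("wrist");im=get_image("wrist")
for z in(28,0):
    q=proj(c,plate(ST,[(0,0,z),(66,0,z),(66,105,z),(0,105,z)]));cv2.polylines(im,[np.int32(q.round())],True,(0,0,255),1)
cv2.imwrite("pics/w5.png",im);cv2.imwrite("pics/side5.png",get_image("side"))
E
```

```text
17.88 x 109.26 Fplate [ 5.38 -0.68  7.82] 14.4
clock: 18.55
eef_pos: [523.3, -126.2, 178.7]
tool_rot: [3.141, 0.004, 2.968]
force: [0.3, 0.7, 0.3]
width: 40.1
gripper_force: 0.0
```

View pics/w5.png

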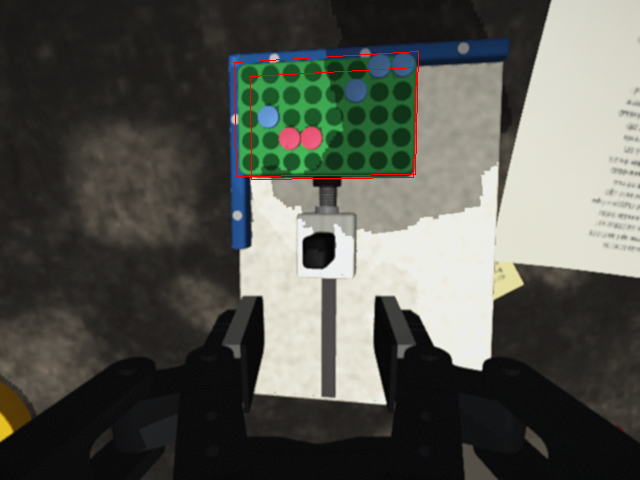

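The rack sits on its home outline, the pad at (327,182) bears on it, and the gripper is clear above. Handing in.

```bash
python3 -c "
from cell import order
print(order.finish_job())"
```

```text
the job is handed in; nothing more can be done
None
```

I handed the job in at about 18.6 s; the hand-in gave no verdict. The rack slid home against both fences, the clamp pad bears on it with an estimated 5 N, and the gripper is clear of everything.

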